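# Sort the left- and right-hand angle plates into their trays

### The arm

A 6-joint arm with a two-finger parallel gripper is mounted at the origin on the work surface; the furniture and walls round the work are solid. World frame = base frame: x ahead of the robot, y to its left, z up, the work surface at z = 0. Lengths are in mm, angles in rad, forces in N, time in s.
With the tool pointing down it reaches from about 300 to 775 mm from the base axis. Payload 14.6 kg.
Tool frame: the origin (TCP) lies on the centre line of the jaws, within the pads' length; the fingertips stand 19 mm ahead of it and the grasp point (between the pads) is the TCP (bot.tip_reach is the distance from the TCP to the fingertips, in mm); y points along the fingers, x is the direction in which the jaws open and shut, and the axes are right-handed (so a half turn about y gives the same grasp; the last joint's range is limited). The gripper opens to 85 mm and grips with 20 to 120 N. Pads are 22 mm wide; open, the fingers measure 114 mm over their backs; the gripper's body (76 mm by 85 mm) begins 54 mm behind the grasp point. The pads swing forward as they close: fully open they stand 13 mm farther back than shut.
Start: joints at [1.146, 0.3, 1.521, -0, 1.321, -0.067], TCP at [192.615, 515.159, 220.781] pointing down, gripper open.
Joint ranges: [-3.03, 3.03], [-0.79, 2.21], [0.23, 2.52], [-1.04, 4.18], [0, 3.07], [-2.55, 2.55]. Speed limits (rad/s): [2.22, 2.22, 2.57, 3.14, 3.14, 3.14].

### API

Orientations are given as a unit quaternion [w, x, y, z].
In Python, from rig import bot gives the robot as it stands. Calls block until the motion is done:
- bot.move_to(position, orientation): joint-space move of the TCP to a pose.
- bot.servo_line(position, attitude=None, speed=150, until_force=None): straight line of the TCP; attitude=None keeps the orientation; speed is the mean speed in mm/s. With until_force (N) it stops when the force on the tool has changed by that much, and returns True; else False.
- bot.move_joints(angles): joint-space move.
- bot.move_gripper(opening, grip_force=None): finger opening in mm; grip_force is the grip in N (None keeps the last); returns when the fingers have stopped.
- bot.dwell(seconds).
- bot.ik(position, orientation): joint angles nearest the present ones, or None.
- bot.read_state(): the state.
- bot.read_camera(name): name is "scene" or "top"; returns a dict with "image" (420x560x3 uint8, blue, green, red), "depth" (420x560 float32, mm along the optical axis (not along the pixel's ray), 0 where there is no reading), "fovy" (degrees; the focal length in pixels is half the picture's height over the tangent of half this angle, whatever the lens; pixels are square), "cx", "cy" (the principal point, pixels), "eye" and "attitude" of the camera in the world. Camera axes: x right, y down, z forward; pixel columns grow to the right and rows downward; lengths in mm; the calibration is good to about 2 mm. A picture is of the moment at which its call begins.
A pose or a line that the arm cannot do raises bot.MotionError and nothing moves.
- bot.finish_job(): hands the job in, once; it reports no verdict.
The state is a dict: "clock": time; "joint_positions": joint angles; "qvel": joint speeds; "effort": joint torques, N m; "ee_pos": TCP position; "tool_rot": TCP orientation; "ft_force": force on the tool from outside, world axes, zero at the start; "moment": the same for the moment, N m; "grip_width": finger opening in mm.
Only numpy, scipy, OpenCV 4.12 (cv2) and the standard library are available. Lean on these libraries where they do the work, as an engineer would, in place of code of your own. Each camera call takes 0.05 s, during which the arm holds its last target.

### The job

The four shelf angle plates are mixed up: put the two left-hand ones into the blue tray and the two right-hand ones into the orange tray (with the upright web on top and the long leg pointing away from you, a left-hand plate's foot points to the left). In each tray the pair must lie flat on the tray's floor, webs up, nested head to tail, which is the only way they fit. Set the plates down rather than dropping or flinging them, and do not shift or tip the bowl, the plaster mould or the wooden stamp standing among them.

Things in the scene. Friction and masses are not known exactly. Their poses are not given: they have to be found in the camera images.
- left_plate_1: LEFT-hand grey L-shaped angle plate, 100 x 64 mm, 8 thick, about 0.18 kg, starts web up. Origin: underside, centre of the 100 x 64 outline; z up. Long leg 100 x 30 along x, on y=-17. Foot at x=-50..-20, out to y=+32 (long leg pointing away: foot to the LEFT). Web to grip: 10 thick along y, x=-38..38, on y=-17, top at z=42; centre of mass x=-5. For the blue tray
- left_plate_2: LEFT-hand grey L-shaped angle plate, 100 x 64 mm, 8 thick, about 0.18 kg, starts web up. Origin: underside, centre of the 100 x 64 outline; z up. Long leg 100 x 30 along x, on y=-17. Foot at x=-50..-20, out to y=+32 (long leg pointing away: foot to the LEFT). Web to grip: 10 thick along y, x=-38..38, on y=-17, top at z=42; centre of mass x=-5. For the blue tray
- right_plate_1: RIGHT-hand grey L-shaped angle plate, 100 x 64 mm, 8 thick, about 0.18 kg, starts web up. Origin: underside, centre of the 100 x 64 outline; z up. Long leg 100 x 30 along x, on y=+17. Foot at x=-50..-20, out to y=-32 (long leg pointing away: foot to the RIGHT). Web to grip: 10 thick along y, x=-38..38, on y=+17, top at z=42; centre of mass x=-5. For the orange tray
- right_plate_2: RIGHT-hand grey L-shaped angle plate, 100 x 64 mm, 8 thick, about 0.18 kg, starts web up. Origin: underside, centre of the 100 x 64 outline; z up. Long leg 100 x 30 along x, on y=+17. Foot at x=-50..-20, out to y=-32 (long leg pointing away: foot to the RIGHT). Web to grip: 10 thick along y, x=-38..38, on y=+17, top at z=42; centre of mass x=-5. For the orange tray
- blue_tray: shallow blue tray, fixed, for the left-hand plates; outside 130 (x) x 126 (y) x 15 mm, walls and floor 5, so inside 120 x 116, 10 deep; blank card on its -x wall. Origin: centre of the underside; z up. Two plates fit only head to tail: one with axes along the tray's, origin at x=0, y=-19 mm, the other turned half round, at x=0, y=+19 (then 8 apart, 7 to 10 from the walls)
- orange_tray: shallow orange tray, fixed, for the right-hand plates; outside 130 (x) x 126 (y) x 15 mm, walls and floor 5, so inside 120 x 116, 10 deep; blank card on its -x wall. Origin: centre of the underside; z up. Two plates fit only head to tail: one with axes along the tray's, origin at x=0, y=+19 mm, the other turned half round, at x=0, y=-19 (then 8 apart, 7 to 10 from the walls)
- water_bowl: blue-grey glazed bowl, 112 mm across, 50 mm high; origin: centre of the underside. A bystander, loose
- sprig_mould: small white plaster block, 62 x 51 x 24 mm; origin: centre of the underside. A bystander, loose
- wood_stamp: turned wooden stamp standing upright, 26 mm across, 67 mm high; origin: centre of the underside. A bystander, loose, easily knocked over
Not all that is in view belongs to the job. What is shaped like the right_plate_1 but pink is not meant.

How it is judged:
By the outcome, as a careful person would: the job done as asked, in the order asked, and still so for the second after the job is handed in, with the robot touching nothing.
It also fails if it takes over 72 s, if anything falls off the work surface, if the arm or the gripper's body presses on something with over 40 N, if the wrist force passes 120 N, or if a joint passes its speed limit or range.

## Working session

There is one attempt and no reset: what is moved stays moved. The work goes in short steps, each a Python script; the robot and the scene stay as the last script left them, time stands still between calls to the robot, and variables do not carry over. Pictures are saved under pics/ and viewed, and the job is handed in when it is done.

```bash
ls; mkdir -p pics; python3 - <<'E'
from rig import bot
import cv2,numpy as np,pickle
for n in("scene","top"):
    c=bot.read_camera(n); cv2.imwrite(f"pics/{n}0.png",c["image"]); pickle.dump(c,open(f"{n}0.pkl","wb"))
    print(n,c["fovy"],c["cx"],c["cy"],c["eye"],c["attitude"],(c["depth"]>0).mean(),[k for k in c])
s=bot.read_state();print(s)
E
```

```text
pics
scene 43.93281464567733 268.3218166156365 221.8797074128738 [-223.54454995 -603.08739347  594.93094365] [-0.44202374  0.79888348 -0.35064631  0.20844031] 0.9961989795918368 ['image', 'depth', 'fovy', 'cx', 'cy', 'eye', 'attitude']
top 43.194780805720406 278.7801252754716 207.107751757782 [ 356.09845031   18.77583661 1245.66935896] [-0.02849225  0.71096501 -0.70168668  0.03677968] 0.9959183673469387 ['image', 'depth', 'fovy', 'cx', 'cy', 'eye', 'attitude']
{'clock': 0.1, 'joint_positions': array([ 1.14642799e+00,  3.00425070e-01,  1.52154367e+00, -7.31269762e-06,
        1.32067853e+00, -6.65874606e-02]), 'qvel': array([ 0.00067274, -0.00338911, -0.00133614,  0.00212686,  0.00055439,
       -0.00053241]), 'effort': array([ 2.23082388e-04, -5.44380677e+01, -3.62368190e+01, -1.03717887e-04,
        3.06459100e-03, -5.42049315e-05]), 'ee_pos': array([192.51326452, 514.96731142, 220.26239153]), 'tool_rot': array([-0.58079551,  0.58118316,  0.40273389, -0.40337095]), 'ft_force': array([ 0.2727508 , -0.39698873,  0.10988384]), 'moment': array([ 0.01218965, -0.01636507, -0.00845283]), 'grip_width': 85.41611419215816}
```

View pics/scene0.png

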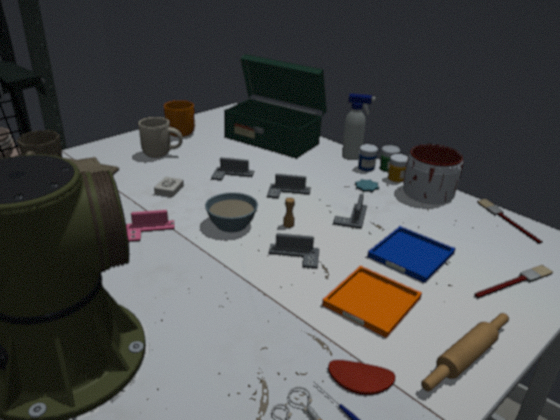

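View pics/top0.png

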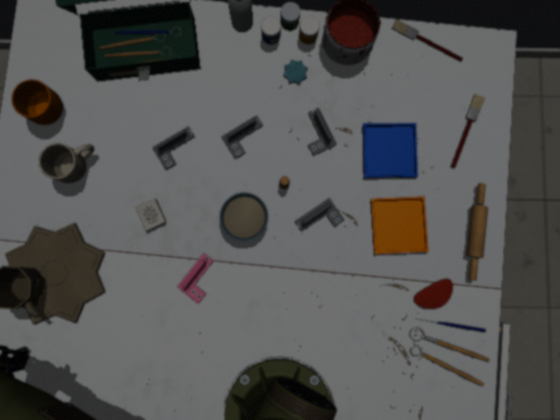

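```bash
cat > h.py <<'E'
import numpy as np,cv2,pickle
from scipy.spatial.transform import Rotation as R
def rot(q): return R.from_quat([q[1],q[2],q[3],q[0]]).as_matrix()
def cloud(c):
    d=c["depth"];H,W=d.shape;f=H/2/np.tan(np.radians(c["fovy"])/2)
    u,v=np.meshgrid(np.arange(W),np.arange(H))
    P=np.stack([(u-c["cx"])/f*d,(v-c["cy"])/f*d,d],-1)
    return P@rot(c["attitude"]).T+np.array(c["eye"])
def ray(c,uv,z):
    f=c["image"].shape[0]/2/np.tan(np.radians(c["fovy"])/2)
    uv=np.atleast_2d(uv).astype(float)
    d=np.c_[(uv[:,0]-c["cx"])/f,(uv[:,1]-c["cy"])/f,np.ones(len(uv))]@rot(c["attitude"]).T
    e=np.array(c["eye"]);return e+d*((z-e[2])/d[:,2])[:,None]
def proj(c,p):
    f=c["image"].shape[0]/2/np.tan(np.radians(c["fovy"])/2)
    q=(np.array(p)-np.array(c["eye"]))@rot(c["attitude"]); return q[:2]/q[2]*f+[c["cx"],c["cy"]]
E
python3 - <<'E'
from h import *
c=pickle.load(open("top0.pkl","rb"));P=cloud(c)
print("table z",np.median(P[100:300:5,400-60:520:5,2]), P[180,300],P[300,300],P[180,100])
for n,(u,v) in dict(A=(174,148),B=(242,137),C=(320,132),D=(320,214),pink=(196,278)).items():
    s=np.s_[v-27:v+28,u-30:u+30]; print(n,ray(c,(u,v),8)[0].round(), "zmax",np.percentile(P[s][...,2],[50,90,95,98]).round(1))
im=cv2.convertScaleAbs(c["image"],alpha=2)
cv2.imwrite("pics/topA.png",cv2.resize(im[95:270,130:440],None,fx=2.5,fy=2.5,interpolation=cv2.INTER_CUBIC))
z=np.clip(P[...,2]*4,0,255).astype(np.uint8)
cv2.imwrite("pics/topZ.png",cv2.resize(z[95:270,130:440],None,fx=2.5,fy=2.5,interpolation=cv2.INTER_NEAREST))
c=pickle.load(open("scene0.pkl","rb"));P=cloud(c);print(P[280,230],P[110,440][:])
im=cv2.convertScaleAbs(c["image"],alpha=2)
cv2.imwrite("pics/sceneA.png",cv2.resize(im[140:340,190:470],None,fx=2.8,fy=2.8,interpolation=cv2.INTER_CUBIC))
E
```

```text
table z 1.153992334144391 [536.94542025 -44.66809085  -1.14196676] [255.60337174 -47.12451893  -0.33956033] [529.7392575  426.93903296   1.91253276]
A [608. 254.   8.] zmax [ 1.2 11.4 35.8 42. ]
B [636.  94.   8.] zmax [ 1.3 10.8 34.3 41.8]
C [651. -91.   8.] zmax [ 1.3 10.6 32.  41.8]
D [456. -92.   8.] zmax [ 1.2 10.2 15.7 42.7]
pink [304. 194.   8.] zmax [ 1.3 10.4 33.4 42.3]
[ 3.06707376e+02 -5.13469580e+01  8.00885104e-02] [1136.21540142  -37.40184805  117.25488661]
```

View pics/topA.png

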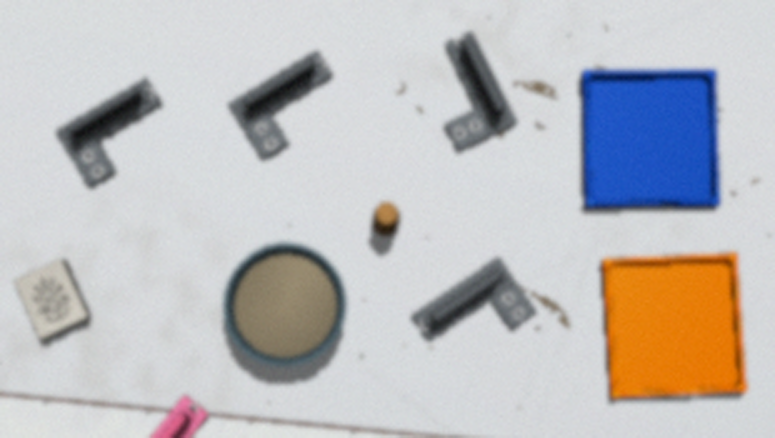

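View pics/topZ.png

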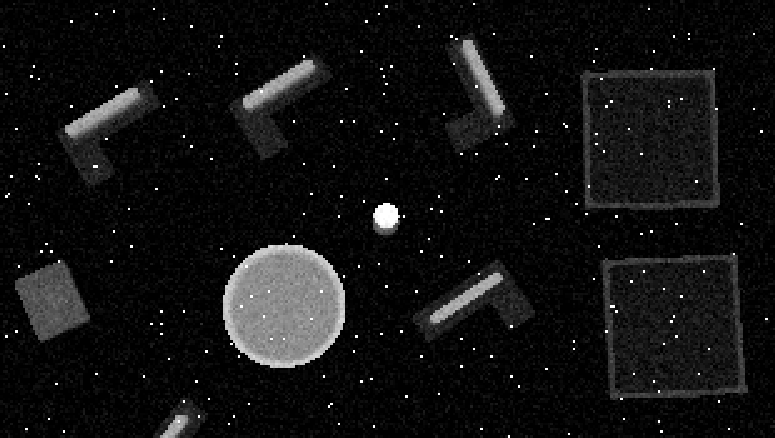

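View pics/sceneA.png

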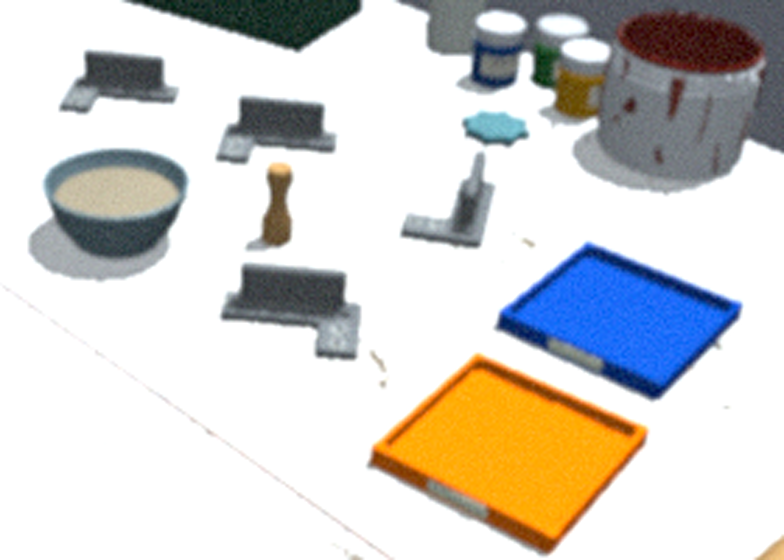

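Top view, enlarged crop. In it, up is +x and left is +y.

| Plate | Top pixel | Long leg points | Foot points | Hand |
|---|---|---|---|---|
| A | (174,148) | up-right | down-right | right |
| B | (242,137) | up-right | down-right | right |
| C | (320,132) | up | left | left |
| D | (320,214) | down-left | down-right, which is left when facing along the leg | left |

The pink one at (196,278) is the decoy. The scene view shows the cards on both trays' robot-facing sides, so tray +x points away from the robot.

```bash
cat >> h.py <<'E'
def rect(c,mask,z):
    cs,_=cv2.findContours(mask.astype(np.uint8),cv2.RETR_EXTERNAL,cv2.CHAIN_APPROX_NONE)
    k=max(cs,key=cv2.contourArea)
    w=ray(c,k[:,0,:],z)[:,:2].astype(np.float32)
    return cv2.minAreaRect(w)
def win(c,uv,r):
    m=np.zeros(c["depth"].shape,bool);u,v=map(int,uv);m[max(v-r,0):v+r,max(u-r,0):u+r]=1;return m
def plate(c,uv,hand,rr=33,zb=0):
    # web top: points 36..48 above; flat: 5..13
    P=cloud(c);Z=cv2.medianBlur(P[...,2].astype(np.float32),3)-zb;W=win(c,uv,rr)
    web=W&(Z>36)&(Z<50)
    n,l,st,_=cv2.connectedComponentsWithStats(web.astype(np.uint8));i=1+np.argmax(st[1:,4])
    pw=P[l==i][:,:2];cen=cv2.minAreaRect(pw.astype(np.float32))
    m=pw.mean(0);d=np.linalg.svd(pw-m)[2][0]
    flat=W&(Z>5)&(Z<14)&(c["image"].max(2)<200);pf=P[flat][:,:2]
    # foot points: >22 mm from web line
    nrm=np.array([-d[1],d[0]]);s=(pf-m)@nrm;t=(pf-m)@d
    far=(abs(s)>20)&(abs(s)<52)&(abs(t)<55)
    side=np.sign(np.median(s[far])); 
    if np.median(t[far])>0: d=-d;side=-side;t=-t;s=-s
    nrm=np.array([-d[1],d[0]]);s=(pf-m)@nrm
    yaw=np.arctan2(d[1],d[0]); t_w=(pw-m)@d
    near=abs(s)<12; foot=(side*s>17)&(side*s<52)&(abs(t)<55)
    info=dict(hand='L' if side>0 else 'R',yawdeg=round(float(np.degrees(yaw)),1),webmean=m.round(1),weblen=round(float(np.ptp(t_w)),1),
      webmid=(m+d*(t_w.max()+t_w.min())/2).round(1),n=len(pw),legspan=np.percentile(t[near],[1,99]).round(1),foot_t=np.percentile(t[foot],[2,98]).round(1),foot_s=np.percentile(s[foot],[2,98]).round(1),zweb=round(float(np.median(P[l==i][:,2])),1))
    return info,m+d*(t_w.max()+t_w.min())/2,yaw
E
cat > m.py <<'E'
from h import *
PL=dict(A=(608,254),B=(636,94),C=(651,-91),D=(456,-92))
for n in("top","scene"):
    c=pickle.load(open(n+"0.pkl","rb"))
    for k,xy in PL.items():
        print(n,k,*[f"{a}={b}" for a,b in plate(c,proj(c,[*xy,15]),'',33)[0].items()])
    hsv=cv2.cvtColor(c["image"],cv2.COLOR_BGR2HSV)
    P=cloud(c);Z=P[...,2]
    for nm,lo,hi in(("blue",(105,150,60),(125,255,255)),("orange",(8,200,120),(18,255,255))):
        m=cv2.inRange(hsv,lo,hi)>0
        m&=np.hypot(P[...,0]-530,P[...,1]+260)<220
        q=P[m][:,:2]
        r=rect(c,m,15) ; qq=cv2.minAreaRect(np.array([p for p in P[m&(Z>9)&(Z<20)][:,:2]],np.float32))
        print(n,nm,"rayrect15",np.round(r[0],1),np.round(r[1],1),round(r[2],2),"rimcloud",np.round(qq[0],1),np.round(qq[1],1),round(qq[2],2),"floor z",np.percentile(Z[m],[10,50,98]).round(1))
E
python3 m.py
```

```text
top A hand=R yawdeg=-57.9 webmean=[621.6 257.5] weblen=74.0 webmid=[621.6 257.6] n=148 legspan=[-48.6  49.4] foot_t=[-48.2 -21. ] foot_s=[-46.9 -17.4] zweb=40.8
top B hand=L yawdeg=-4.6 webmean=[648.   95.9] weblen=311.3 webmid=[519.4 106.4] n=141 legspan=[-61.1  27.2] foot_t=[-49.   -0.8] foot_s=[17.2 44. ] zweb=41.1
top C hand=L yawdeg=26.5 webmean=[659.4 -94.6] weblen=73.1 webmid=[660.  -94.3] n=132 legspan=[-47.9  50.3] foot_t=[-48.4 -20. ] foot_s=[17.8 47.3] zweb=41.1
top D hand=L yawdeg=124.5 webmean=[453.6 -78.6] weblen=73.1 webmid=[453.8 -78.9] n=139 legspan=[-50.4  46.7] foot_t=[-50.2 -22.1] foot_s=[17.5 47.2] zweb=41.8
top blue rayrect15 [ 608.3 -254.8] [126.8 123.7] 1.02 rimcloud [ 608.7 -255.2] [128.6 124.5] 0.66 floor z [ 2.4  5.9 17.3]Traceback (most recent call last):
  File "m.py", line 13, in <module>
    r=rect(c,m,15) ; qq=cv2.minAreaRect(np.array([p for p in P[m&(Z>9)&(Z<20)][:,:2]],np.float32))
  File "h.py", line 19, in rect
    k=max(cs,key=cv2.contourArea)
ValueError: max() iterable argument is empty
```

```bash
python3 - <<'E'
s=open('h.py').read()
s=s.replace("pw=P[l==i][:,:2];","pw=P[l==i][:,:2];pw=pw[np.linalg.norm(pw-np.median(pw,0),axis=1)<55];")
open('h.py','w').write(s)
s=open('m.py').read()
s=s.replace("(8,200,120),(18,255,255)","(8,180,70),(20,255,255)");open('m.py','w').write(s)
E
python3 m.py
```

```text
top A hand=R yawdeg=-57.9 webmean=[621.6 257.5] weblen=74.0 webmid=[621.6 257.6] n=148 legspan=[-48.6  49.4] foot_t=[-48.2 -21. ] foot_s=[-46.9 -17.4] zweb=40.8
top B hand=R yawdeg=-56.8 webmean=[650.1  96.5] weblen=73.2 webmid=[650.5  96. ] n=140 legspan=[-47.2  50.4] foot_t=[-47.7 -19.7] foot_s=[-47.  -17.6] zweb=41.1
top C hand=L yawdeg=26.5 webmean=[659.4 -94.6] weblen=73.1 webmid=[660.  -94.3] n=132 legspan=[-47.9  50.3] foot_t=[-48.4 -20. ] foot_s=[17.8 47.3] zweb=41.1
top D hand=L yawdeg=124.5 webmean=[453.6 -78.6] weblen=73.1 webmid=[453.8 -78.9] n=139 legspan=[-50.4  46.7] foot_t=[-50.2 -22.1] foot_s=[17.5 47.2] zweb=41.8
top blue rayrect15 [ 608.3 -254.8] [126.8 123.7] 1.02 rimcloud [ 608.7 -255.2] [128.6 124.5] 0.66 floor z [ 2.4  5.9 17.3]
top orange rayrect15 [ 432.3 -275.3] [126.6 123.5] 3.36 rimcloud [ 432.3 -275.9] [126.9 124.3] 3.52 floor z [ 2.5  5.9 17.3]
  return _methods._mean(a, axis=axis, dtype=dtype,
  ret = ret.dtype.type(ret / rcount)
Traceback (most recent call last):
  File "m.py", line 6, in <module>
    print(n,k,*[f"{a}={b}" for a,b in plate(c,proj(c,[*xy,15]),'',33)[0].items()])
                                      ~~~~~^^^^^^^^^^^^^^^^^^^^^^^^^^
  File "h.py", line 41, in plate
    webmid=(m+d*(t_w.max()+t_w.min())/2).round(1),n=len(pw),legspan=np.percentile(t[near],[1,99]).round(1),foot_t=np.percentile(t[foot],[2,98]).round(1),foot_s=np.percentile(s[foot],[2,98]).round(1),zweb=round(float(np.median(P[l==i][:,2])),1))
                                                                    ~~~~~~~~~~~~~^^^^^^^^^^^^^^^^
IndexError: index -1 is out of bounds for axis 0 with size 0
```

Measurements against the nominal sizes:
- **Webs:** 73–74 mm long (76 nominal), tops at about 41 mm (42 nominal).
- **Legs:** 98 mm (100 nominal).
- **Trays:** about 129 x 126 mm once the pixel edge is added.
- **Handedness:** the computed sides agree with my reading, with A and B right and C and D left.

Next I'll check IK for all the picks and placements.

```bash
cat > go.py <<'E'
from h import *
from rig import bot
PK=dict(A=((621.6,257.6),-57.9,'R'),B=((650.5,96.0),-56.8,'R'),C=((660,-94.3),26.5,'L'),D=((453.8,-78.9),124.5,'L'))
TR=dict(L=((608.4,-255.0),0.9),R=((432.3,-275.5),3.4))
GX=-5.;GZ=31.;UP=190.
def q(yawdeg,flip):
    a=np.radians(yawdeg+(180 if flip else 0));x=np.array([-np.sin(a),np.cos(a),0]);y=np.array([0,0,-1.]);
    v=R.from_matrix(np.c_[x,y,np.cross(x,y)]).as_quat();return np.array([v[3],*v[:3]])
def pick(k):
    (m,yaw,h)=PK[k];a=np.radians(yaw);return np.array([m[0]+GX*np.cos(a),m[1]+GX*np.sin(a)]),yaw
def place(h,half):
    c,t=TR[h];wy=(-36 if h=='L' else 36)*(-1 if half else 1);yaw=t+(180 if half else 0)
    a=np.radians(t);b=np.radians(yaw)
    return np.array([c[0]-wy*np.sin(a)+GX*np.cos(b),c[1]+wy*np.cos(a)+GX*np.sin(b)]),yaw
def P3(xy,z): return [float(xy[0]),float(xy[1]),float(z)]
E
python3 - <<'E'
from go import *
def ok(xy,yaw,f):
    r=[bot.ik(P3(xy,z),q(yaw,f)) for z in(25,36,UP)]
    return None if any(v is None for v in r) else np.round(r[2],2)
for k in"ABCD":
    for f in(0,1): print(k,f,ok(*pick(k),f))
for h in"LR":
    for half in(0,1):
        for f in(0,1): print(h,half,f,ok(*place(h,half),f))
E
```

```text
A 0 [ 0.35  0.6   1.16 -0.    1.38 -0.21]
A 1 None
B 0 [ 0.1   0.56  1.22 -0.    1.36 -0.48]
B 1 None
C 0 [-0.2   0.58  1.2  -0.    1.37 -2.23]
C 1 [-0.2   0.58  1.2  -0.    1.37  0.91]
D 0 [-0.26  0.14  1.79 -0.    1.21  2.28]
D 1 [-0.26  0.14  1.79 -0.    1.21 -0.86]
L 0 0 [-0.5   0.6   1.17 -0.    1.38 -2.09]
L 0 1 [-0.5   0.6   1.17 -0.    1.38  1.05]
L 1 0 [-0.4   0.55  1.24 -0.    1.35  1.16]
L 1 1 [-0.4   0.55  1.24 -0.    1.35 -1.99]
R 0 0 [-0.59  0.19  1.73 -0.    1.22 -2.22]
R 0 1 [-0.59  0.19  1.73 -0.    1.22  0.92]
R 1 0 [-0.68  0.3   1.59 -0.    1.25  0.83]
R 1 1 [-0.68  0.3   1.59 -0.    1.25 -2.31]
```

```bash
cat >> go.py <<'E'
def st(tag):
    s=bot.read_state();print(tag,"t=%.1f"%s["clock"],s["ee_pos"].round(1),"F",s["ft_force"].round(1),"w %.1f"%s["grip_width"])
def run(k,half,f,zp=5):
    h=PK[k][2];a,ya=pick(k);b,yb=place(h,half)
    bot.move_to(P3(a,UP),q(ya,f)); bot.move_gripper(40)
    bot.servo_line(P3(a,GZ+25),speed=180)
    hit=bot.servo_line(P3(a,GZ),speed=60,until_force=10); st(f"at {k} hit={hit}")
    if hit: return
    bot.move_gripper(6,grip_force=50); st("gripped")
    bot.servo_line(P3(a,GZ+12),speed=60); bot.servo_line(P3(a,UP),speed=200); st("up")
    bot.move_to(P3(b,UP),q(yb,f)); 
    bot.servo_line(P3(b,GZ+zp+25),speed=180); st("above tray")
E
python3 - <<'E'
from go import *
run("C",0,1)
for n in("top","scene"):
    c=bot.read_camera(n);pickle.dump(c,open(n+"1.pkl","wb"))
    u,v=proj(c,[608,-255,20]).astype(int)
    cv2.imwrite(f"pics/{n}1.png",cv2.resize(cv2.convertScaleAbs(c["image"],alpha=2)[max(v-80,0):v+80,max(u-100,0):u+100],None,fx=3.5,fy=3.5,interpolation=cv2.INTER_CUBIC))
E
```

```text
at C hit=False t=4.8 [655.5 -96.5  30.8] F [ 0.5 -0.1  0.6] w 39.9
gripped t=5.2 [656.  -96.7  31.8] F [ 0.5 -1.6  5.9] w 5.7
up t=6.4 [655.  -96.4 188.3] F [ 0.   0.2 -0.8] w 5.7
above tray t=8.1 [ 604.7 -291.    62.4] F [-0.1  0.6 -1.2] w 6.0
```

```bash
ls -la pics
```

```text
total 2052
drwxr-xr-x 2 agent agent   4096 Dec  7 13:24 .
drwxr-xr-x 3 agent agent   4096 Dec  7 13:24 ..
-rw-r--r-- 1 agent agent 387807 Dec  7 13:19 scene0.png
-rw-r--r-- 1 agent agent 319408 Dec  7 13:24 scene1.png
-rw-r--r-- 1 agent agent 297364 Dec  7 13:21 sceneA.png
-rw-r--r-- 1 agent agent 294456 Dec  7 13:19 top0.png
-rw-r--r-- 1 agent agent 276337 Dec  7 13:24 top1.png
-rw-r--r-- 1 agent agent 377656 Dec  7 13:21 topA.png
-rw-r--r-- 1 agent agent 127000 Dec  7 13:21 topZ.png
```

View pics/scene1.png

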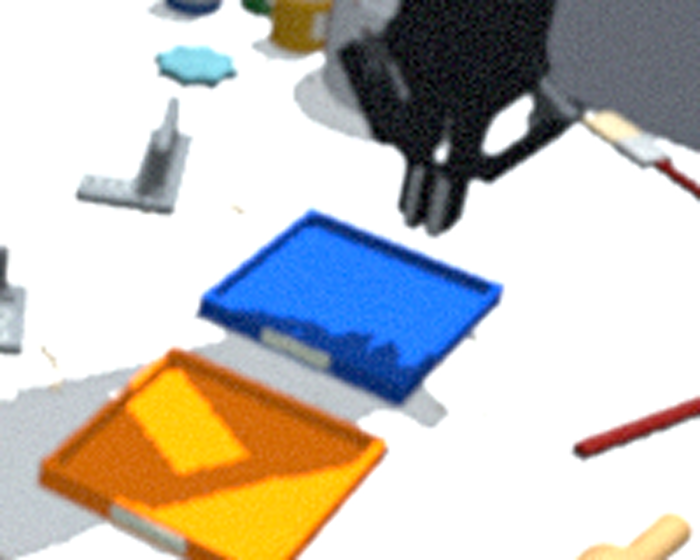

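```bash
python3 - <<'E'
from h import *
c=pickle.load(open("scene1.pkl","rb"));cv2.imwrite("pics/scene1f.png",cv2.convertScaleAbs(c["image"],alpha=2))
E
```

```text
(no output)
```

View pics/scene1f.png

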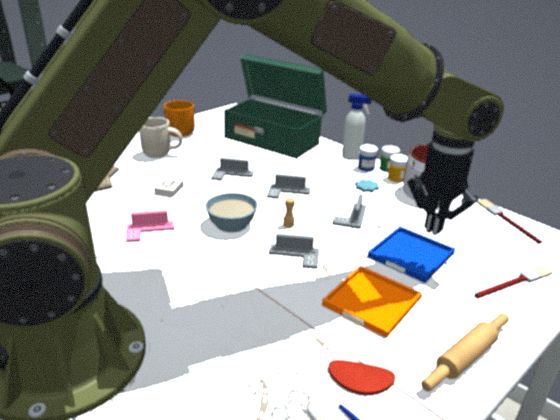

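The fingers closed to 6 mm and came up empty. Plate C is still on the table at about scene (352,210). I'll re-measure it and check how it moved.

```bash
python3 - <<'E'
from go import *
for n in("top",):
    c=pickle.load(open(n+"1.pkl","rb"))
    print(plate(c,proj(c,[651,-91,15]),'',33)[0])
for n in("scene0","scene1"):
    c=pickle.load(open(n+".pkl","rb"));u,v=proj(c,[651,-91,15]).astype(int)
    cv2.imwrite(f"pics/{n}C.png",cv2.resize(cv2.convertScaleAbs(c["image"],alpha=2)[v-35:v+35,u-40:u+40],None,fx=5,fy=5,interpolation=cv2.INTER_CUBIC))
a=cv2.imread("pics/scene0C.png");b=cv2.imread("pics/scene1C.png");cv2.imwrite("pics/C01.png",np.hstack([a,b]))
E
```

```text
{'hand': 'L', 'yawdeg': 26.2, 'webmean': array([659. , -92.8]), 'weblen': 75.1, 'webmid': array([659.4, -92.6]), 'n': 140, 'legspan': array([-48.5,  50.2]), 'foot_t': array([-48.3, -20.3]), 'foot_s': array([17.9, 47.6]), 'zweb': 41.5}
```

View pics/C01.png

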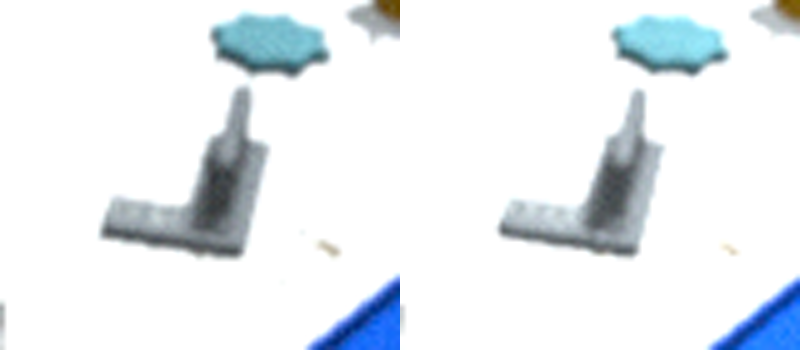

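```bash
python3 - <<'E'
from go import *
print(bot.tip_reach)
c=pickle.load(open("scene1.pkl","rb"));p=[604.7,-291,62.4]
for dz in(-19,0,19,54):print(dz,proj(c,[p[0],p[1],p[2]+dz]).round(1))
P=cloud(c);m=(c["image"].max(2)<60)&(np.hypot(P[...,0]-605,P[...,1]+291)<60)&(P[...,2]>25)
print("lowest z of dark gripper pts",np.percentile(P[m][:,2],[0,.5,1,2,5,10]).round(1))
lo=m&(P[...,2]<70);print(P[lo].mean(0),np.ptp(P[lo],0))
g=P[lo][:,:2]-np.array(p[:2]);print(np.percentile(g,[2,50,98],axis=0).round(1))
u,v=proj(c,p).astype(int);cv2.imwrite("pics/fing.png",cv2.resize(cv2.convertScaleAbs(c["image"],alpha=4)[v-40:v+35,u-50:u+50],None,fx=7,fy=7,interpolation=cv2.INTER_CUBIC))
E
```

```text
19.0
-19 [429.2 245.6]
0 [431.  237.3]
19 [432.9 228.8]
54 [436.5 212.7]
lowest z of dark gripper pts [ 75.2  83.1  86.3  92.4 109.4 128.4]<stdin>:7: RuntimeWarning: Mean of empty slice.
  ret = um.true_divide(
Traceback (most recent call last):
ValueError: zero-size array to reduction operation maximum which has no identity
```

```bash
python3 - <<'E'
from go import *
st("now")
c=bot.read_camera("scene");pickle.dump(c,open("scene2.pkl","wb"));t=bot.read_camera("top");pickle.dump(t,open("top2.pkl","wb"))
s=bot.read_state();p=s["ee_pos"];Rt=rot(s["tool_rot"]);print(Rt.round(3))
P=cloud(c);V=c["image"].max(2)
m=(V<60)&(np.hypot(P[...,0]-p[0],P[...,1]-p[1])<80)&(P[...,2]>30)&(P[...,2]<130)
for z0 in range(60,130,8):
    w=P[m&(P[...,2]>=z0)&(P[...,2]<z0+8)]
    if len(w):
        g=(w-p)@Rt; print(z0,len(w),"tool x",np.percentile(g[:,0],[3,97]).round(1),"tool z",np.percentile(g[:,2],[3,50,97]).round(1))
u,v=proj(c,p).astype(int);im=cv2.resize(cv2.convertScaleAbs(c["image"],alpha=5)[v-45:v+30,u-50:u+50],None,fx=7,fy=7,interpolation=cv2.INTER_CUBIC)
for dz in(-19,0,19):
    a=(proj(c,p+[0,0,dz])-[u-50,v-45]+.5)*7;cv2.circle(im,tuple(a.astype(int)),5,(0,0,255),-1)
cv2.imwrite("pics/fing2.png",im)
E
```

```text
now t=8.2 [ 604.7 -291.2   62.6] F [-0.2 -0.1 -0.5] w 6.4
[[ 0.016  0.002  1.   ]
 [-1.    -0.001  0.016]
 [ 0.001 -1.     0.002]]
68 1 tool x [-4. -4.] tool z [7.4 7.4 7.4]
76 28 tool x [-9.  10.9] tool z [-10.5  -5.7   4.2]
84 65 tool x [-13.4  14.9] tool z [-10.9  -6.6   5. ]
92 69 tool x [-14.5  15.8] tool z [-11.3  -6.3   4.2]
100 67 tool x [-14.2  16.2] tool z [-11.2  -6.1   7.4]
108 57 tool x [-12.2  15.7] tool z [-10.9  -6.9   4.3]
116 113 tool x [-30.8  28.6] tool z [-13.   -8.4  11.8]
124 132 tool x [-36.6  32.6] tool z [-12.2  -8.5  10.4]
```

View pics/fing2.png

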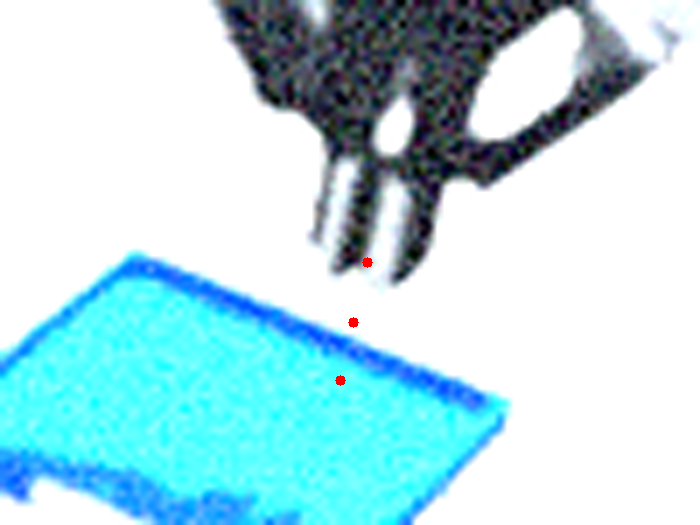

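The camera puts the fingertips at z≈77. The reported TCP is at 62.6, so the tips should be at 44. Laterally they are centred on the TCP, so the real tool sits about 33 mm higher than stated, and the jaws closed just above the web. I'll confirm with a gentle touch on the floor of the empty, fixed tray.

```bash
python3 - <<'E'
from go import *
bot.move_gripper(10)
b,yb=place('L',0)
bot.servo_line(P3(b,22),speed=80); st("22")
h=bot.servo_line(P3(b,-22),speed=25,until_force=5); st(f"touch {h}")
bot.servo_line(P3(b,25),speed=100)
E
```

```text
22 t=9.2 [ 604.1 -291.1   22. ] F [-0.3 -0.4  0.5] w 10.0
touch True t=10.3 [ 604.  -291.1   -5.1] F [-1.7  0.2  7.8] w 10.3
```

Contact came at a reported z of -5.1 on the 5 mm floor, so the tips are at TCP+10, not TCP-19. I'm correcting the grip height to a reported z of 2, which puts the tips at 12 mm, and retrying C.

```bash
sed -i 's/GX=-5.;GZ=31.;UP=190./GX=-5.;GZ=2.;UP=120./; s/C=((660,-94.3),26.5/C=((659.7,-93.4),26.4/; s/move_gripper(6,grip_force=50)/move_gripper(3,grip_force=50)/' go.py
python3 - <<'E'
from go import *
b,yb=place('L',0)
bot.servo_line(P3(b,UP),speed=200)
run("C",0,1)
c=bot.read_camera("scene");pickle.dump(c,open("scene3.pkl","wb"))
u,v=proj(c,[608,-255,40]).astype(int)
cv2.imwrite(f"pics/scene3.png",cv2.resize(cv2.convertScaleAbs(c["image"],alpha=3)[max(v-80,0):v+80,max(u-100,0):u+100],None,fx=3.5,fy=3.5,interpolation=cv2.INTER_CUBIC))
E
```

```text
at C hit=False t=13.8 [655.2 -95.6   1.9] F [-0.7 -0.4  0.5] w 40.0
gripped t=14.2 [655.5 -95.6   2.5] F [-0.5  0.8  3.5] w 9.5
up t=15.2 [654.6 -95.5 118.5] F [ 0.  -0.  -2.9] w 9.3
above tray t=16.7 [ 604.8 -290.8   33.1] F [ 0.2 -0.8 -1. ] w 9.2
```

View pics/scene3.png

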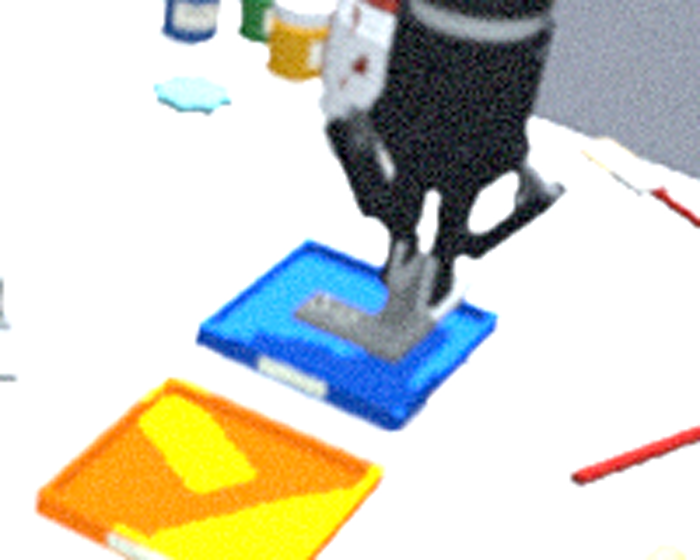

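C is held (width 9.3) and level over the blue tray. I'll set it down and then check.

```bash
cat >> go.py <<'E'
def down(k,half,zp=5):
    b,yb=place(PK[k][2],half)
    bot.servo_line(P3(b,GZ+zp+6),speed=100);bot.dwell(.15)
    h=bot.servo_line(P3(b,GZ+zp-4),speed=20,until_force=4); st(f"down hit={h}")
    z=bot.read_state()["ee_pos"][2]
    bot.move_gripper(24); bot.dwell(.1)
    bot.servo_line(P3(b,z+15),speed=60); bot.servo_line(P3(b,UP),speed=220); st("released")
E
python3 - <<'E'
from go import *
down("C",0)
t=bot.read_camera("top");pickle.dump(t,open("top3.pkl","wb"))
cv2.imwrite("pics/top3.png",cv2.convertScaleAbs(t["image"],alpha=2))
E
```

```text
down hit=True t=17.6 [ 604.2 -291.2    7.5] F [0.2 0.9 5.9] w 9.1
released t=19.0 [ 603.7 -290.9  119.7] F [ 0.  -0.9 -0.5] w 23.9
```

View pics/top3.png

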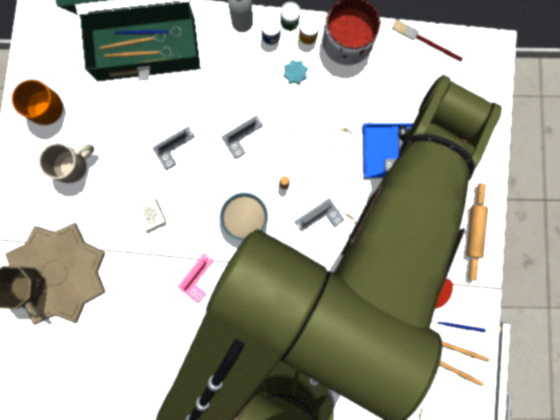

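The arm hides the tray from above, but contact came at a reported z of 7.5, where the floor predicts 7. On to D, with a picture of the blue tray taken from D's position.

```bash
python3 - <<'E'
from go import *
a,ya=pick("D");bot.move_to(P3(a,UP),q(ya,1))
c=bot.read_camera("scene");t=bot.read_camera("top");pickle.dump((c,t),open("s4.pkl","wb"))
o=[]
for c in(c,t):
    u,v=proj(c,[608,-255,20]).astype(int)
    o.append(cv2.resize(cv2.convertScaleAbs(c["image"],alpha=3)[v-50:v+50,u-60:u+60],(400,340),interpolation=cv2.INTER_CUBIC))
cv2.imwrite("pics/s4.png",np.hstack(o))
try: print(plate(t,proj(t,[608,-280,20]),'',30,5)[0])
except Exception as e: print(e)
E
```

```text
{'hand': 'L', 'yawdeg': 1.3, 'webmean': array([ 608.2, -289.8]), 'weblen': 72.8, 'webmid': array([ 609.1, -289.8]), 'n': 139, 'legspan': array([-62.8,  66.5]), 'foot_t': array([-47.9, -19.2]), 'foot_s': array([18.5, 47. ]), 'zweb': 46.3}
```

View pics/s4.png

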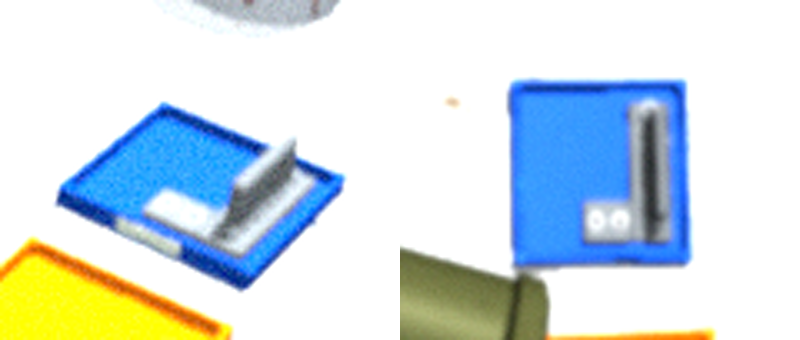

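C lies flat: web mid (609.1, -289.8) against the ideal (609.0, -291), yaw 1.3°, web top 46.3 mm. Now D, turned half round.

```bash
python3 - <<'E'
from go import *
run("D",1,1)
c=bot.read_camera("scene")
u,v=proj(c,[608,-255,40]).astype(int)
cv2.imwrite("pics/s5.png",cv2.resize(cv2.convertScaleAbs(c["image"],alpha=3)[max(v-60,0):v+60,max(u-70,0):u+70],None,fx=4.5,fy=4.5,interpolation=cv2.INTER_CUBIC))
E
```

```text
at D hit=False t=22.6 [456.6 -83.    1.9] F [-0.5 -0.7  0.2] w 39.8
gripped t=23.0 [456.9 -83.1   2.4] F [-1.3 -1.2  5.1] w 9.3
up t=24.0 [456.1 -82.9 119. ] F [ 0.2  0.1 -1.6] w 9.0
above tray t=25.7 [ 613.3 -219.    33.3] F [ 0.6 -0.9 -0.9] w 9.0
```

View pics/s5.png

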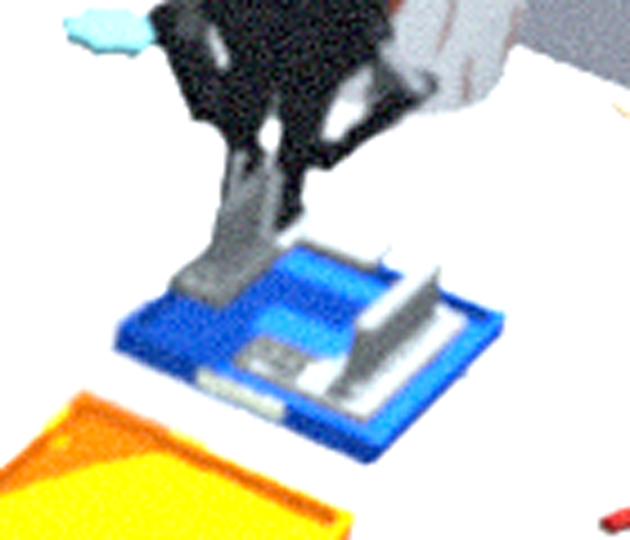

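D is held, turned half round and clear of C, so I'll lower it. Then B, with a check picture on the way.

```bash
python3 - <<'E'
from go import *
down("D",1)
a,ya=pick("B");bot.move_to(P3(a,UP),q(ya,0))
c=bot.read_camera("scene");t=bot.read_camera("top");pickle.dump((c,t),open("s6.pkl","wb"))
o=[]
for c in(c,t):
    u,v=proj(c,[608,-255,20]).astype(int)
    o.append(cv2.resize(cv2.convertScaleAbs(c["image"],alpha=3)[v-50:v+50,u-60:u+60],(400,340),interpolation=cv2.INTER_CUBIC))
cv2.imwrite("pics/s6.png",np.hstack(o))
E
```

```text
down hit=True t=26.6 [ 613.1 -219.     7.4] F [-1.6  0.6  5.9] w 9.0
released t=28.0 [ 612.6 -218.8  119.7] F [-0.   0.2 -0.5] w 24.3
```

View pics/s6.png

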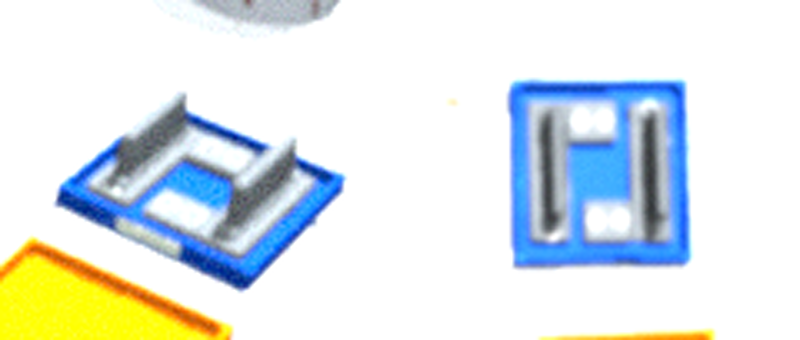

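The blue pair is nested head to tail with clear margins on every side. Now B into orange, axes along the tray's.

```bash
python3 - <<'E'
from go import *
run("B",0,0)
c=bot.read_camera("scene")
u,v=proj(c,[432,-275,40]).astype(int)
cv2.imwrite("pics/s7.png",cv2.resize(cv2.convertScaleAbs(c["image"],alpha=2.5)[max(v-60,0):v+60,max(u-70,0):u+70],None,fx=4.5,fy=4.5,interpolation=cv2.INTER_CUBIC))
E
```

```text
at B hit=False t=31.2 [647.7 100.2   1.8] F [ 0.1  0.2 -0.3] w 40.2
gripped t=31.6 [648.1 100.2   2.5] F [ 1.  -0.   4.3] w 9.4
up t=32.6 [647.1 100.1 118.5] F [-0.2 -0.2 -1.6] w 9.7
above tray t=34.8 [ 425.7 -240.    32.7] F [ 0.2 -0.3 -2.1] w 9.2
```

View pics/s7.png

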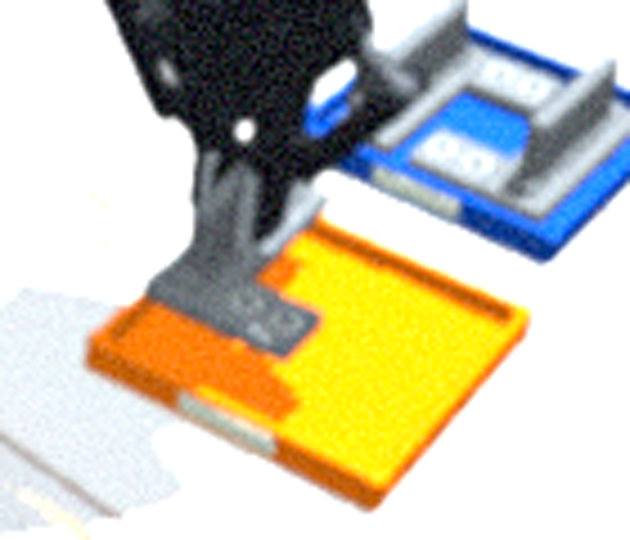

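B is aligned over the orange tray. I'll lower it, fetch A, and look at the tray on the way.

```bash
python3 - <<'E'
from go import *
down("B",0)
a,ya=pick("A");bot.move_to(P3(a,UP),q(ya,0))
c=bot.read_camera("scene");t=bot.read_camera("top");pickle.dump((c,t),open("s8.pkl","wb"))
o=[]
for c in(c,t):
    u,v=proj(c,[432,-275,20]).astype(int)
    o.append(cv2.resize(cv2.convertScaleAbs(c["image"],alpha=2.5)[v-50:v+50,u-60:u+60],(400,340),interpolation=cv2.INTER_CUBIC))
cv2.imwrite("pics/s8.png",np.hstack(o))
E
```

```text
down hit=True t=35.7 [ 425.3 -240.     7.5] F [-2.   0.8  8.5] w 9.1
released t=37.1 [ 425.  -239.7  119.6] F [ 0.5  0.3 -0.2] w 24.0
```

View pics/s8.png

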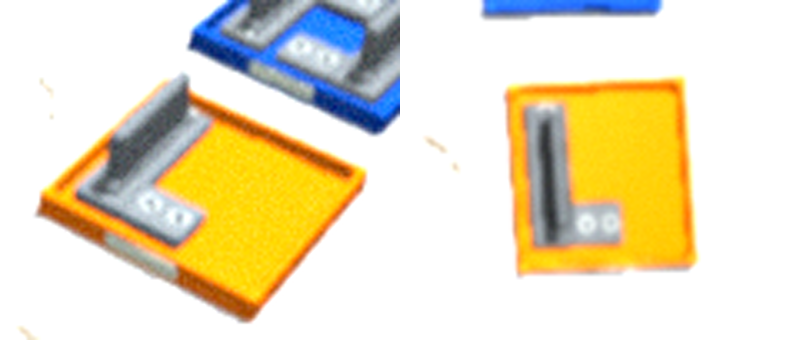

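B lies flat. Its yaw is a degree or so off the tray's but it has clear margins. Now A.

```bash
python3 - <<'E'
from go import *
c,t=pickle.load(open("s8.pkl","rb"))
try: print({k:v for k,v in plate(t,proj(t,[432,-250,20]),'',30,5)[0].items() if k in("yawdeg","webmid","zweb")})
except Exception as e: print(e)
run("A",1,0)
c=bot.read_camera("scene")
u,v=proj(c,[432,-275,40]).astype(int)
cv2.imwrite("pics/s9.png",cv2.resize(cv2.convertScaleAbs(c["image"],alpha=2.5)[max(v-60,0):v+60,max(u-70,0):u+70],None,fx=4.5,fy=4.5,interpolation=cv2.INTER_CUBIC))
E
```

```text
{'yawdeg': 3.7, 'webmid': array([ 431. , -238.3]), 'zweb': 46.2}
at A hit=False t=41.0 [618.9 261.8   1.8] F [-0.4 -0.3 -0.3] w 39.9
gripped t=41.3 [619.3 262.    2.6] F [1.  0.2 3.6] w 9.5
up t=42.4 [618.3 261.6 118.4] F [ 0.6  0.7 -2.6] w 9.1
above tray t=45.2 [ 440.  -311.3   32.8] F [ 1.2  0.1 -1.8] w 9.3
```

View pics/s9.png

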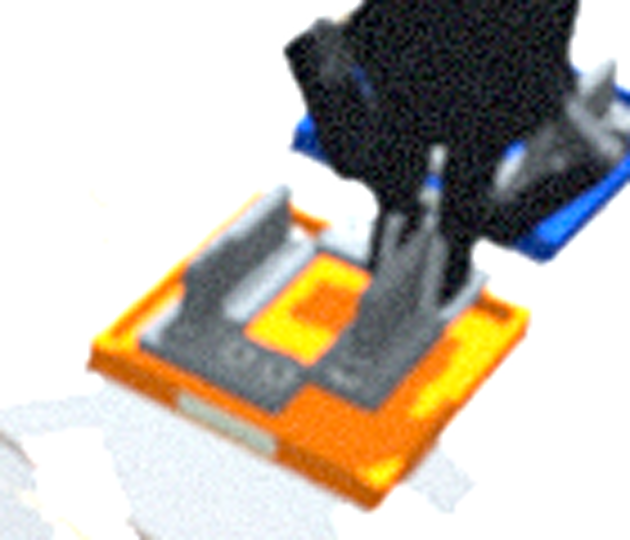

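```bash
python3 - <<'E'
from go import *
down("A",1)
bot.move_to(P3((300,350),200),q(0,1)) if bot.ik(P3((300,350),200),q(0,1)) is not None else bot.move_joints([1.146,.3,1.521,0,1.321,-.067])
bot.dwell(.3);st("clear")
c=bot.read_camera("scene");t=bot.read_camera("top");pickle.dump((c,t),open("s10.pkl","wb"))
t0=pickle.load(open("top0.pkl","rb"))
o=[]
for cc in(c,t):
    u,v=proj(cc,[520,-265,20]).astype(int)
    o.append(cv2.resize(cv2.convertScaleAbs(cc["image"],alpha=2.5)[v-80:v+80,u-75:u+75],(400,427),interpolation=cv2.INTER_CUBIC))
cv2.imwrite("pics/s10.png",np.hstack(o))
cv2.imwrite("pics/top10.png",cv2.convertScaleAbs(t["image"],alpha=2))
for nm,xy,zz in(("C",(608,-283),0),("D",(608,-226),0),("B",(432,-250),0),("A",(436,-302),0)):
    try:print(nm,{k:v for k,v in plate(t,proj(t,[*xy,40]),'',20,5)[0].items() if k in("yawdeg","webmid","zweb")})
    except Exception as e: print(nm,e)
# bystanders before/after
P0=cloud(t0);P1=cloud(t)
for nm,(u,v),r,lo,hi in(("bowl",(243,217),30,30,55),("mould",(150,215),20,15,30),("stamp",(285,182),9,50,75)):
    for P in(P0,P1):
        m=win(t,(u,v),r)&(P[...,2]>lo)&(P[...,2]<hi);print(nm,m.sum(),np.median(P[m],0).round(1))
E
```

```text
down hit=True t=46.1 [ 439.6 -311.3    7.5] F [-2.3  1.9  7.3] w 9.5
released t=47.5 [ 439.2 -311.   119.7] F [-0.3 -0.  -1.2] w 24.3
clear t=50.2 [300.2 349.9 200. ] F [0.7 0.4 0. ] w 24.2
C {'yawdeg': -178.9, 'webmid': array([ 609.4, -289.8]), 'zweb': 46.3}
D {'yawdeg': -178.4, 'webmid': array([ 608. , -217.7]), 'zweb': 46.6}
B {'yawdeg': -176.2, 'webmid': array([ 431.1, -238.5]), 'zweb': 46.1}
A {'yawdeg': -176.9, 'webmid': array([ 432.1, -310.2]), 'zweb': 46.5}
bowl 1887 [444.5  86.6  36.7]
bowl 1891 [444.6  86.7  36.6]
mould 575 [447.4 302.   20.5]
mould 576 [447.4 302.5  20.4]
stamp 78 [525.7  -5.3  64.6]
stamp 78 [525.4  -5.3  64.6]
```

View pics/s10.png

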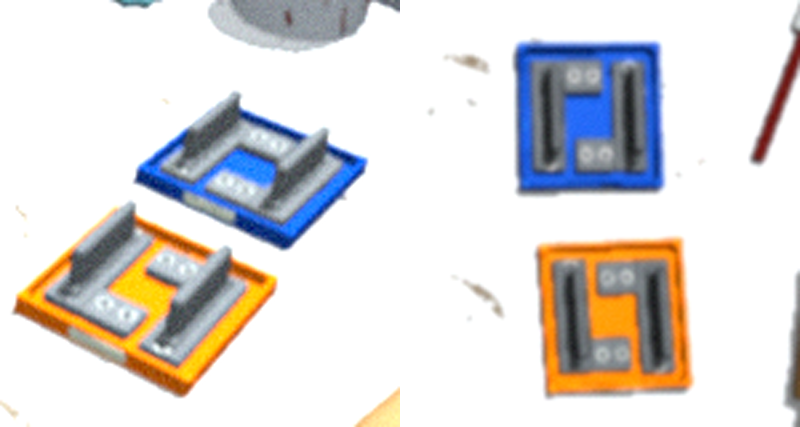

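View pics/top10.png

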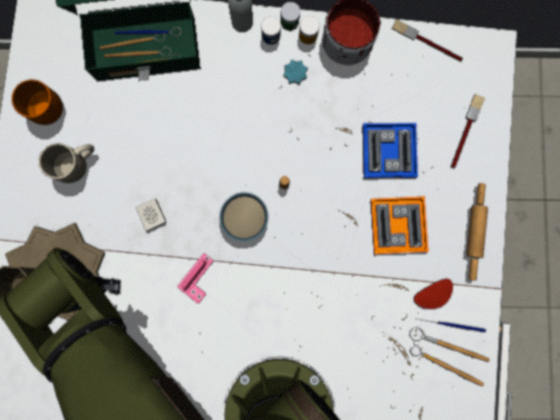

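Both pairs are nested flat, and the bowl, mould and stamp have not moved. Handing in.

```bash
python3 -c "
from rig import bot
bot.finish_job();print(bot.read_state()['clock'])"
```

```text
the job is handed in; nothing more can be done
the job is handed in; nothing more can be done
```

The job is done and handed in at about 50 s on the robot's clock. The two left-hand plates are in the blue tray and the two right-hand ones in the orange, each pair webs up and nested head to tail. The hand-in gave no verdict.

**Last checks**
- **Plates:** All four web tops measure 46.1–46.6 mm, against 47 for lying flat on the tray floor. Web centres are within 2–3 mm of the intended spots and yaws within about 1° of the trays'.
- **Setting down:** Each plate went down slowly until a light contact of about 6–9 N, then was released.
- **Bystanders:** The bowl, mould and stamp are within 0.5 mm of where they started, which is the measurement noise.

**What failed or disagreed**
- **First grasp:** The first try on a left-hand plate closed on nothing. The fingertips sit about 10 mm above the reported TCP, not 19 mm below it as stated. The camera showed this, and a gentle touch on the empty blue tray's floor (about 8 N) confirmed it. I corrected the height, and every grasp after that held. That plate measured about 1.7 mm off afterwards, so the missed grasp may have brushed it.
- **Yaw readings:** In the final look, two plates (C and B) read as turned half round because the check window was too small to see which end the foot was on. The pictures and earlier readings show they lie the right way.

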